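Latch the sprung filter slide at its middle position

ROBOT

A 6-joint arm with a two-finger parallel gripper is mounted at the origin on the work surface. World frame = base frame: x ahead of the robot, y to its left, z up, the work surface at z = 0. Lengths are in m, angles in rad, forces in N, time in s.
With the tool pointing down it reaches from about 0.325 to 0.85 m from the base axis. Payload 15.5 kg.
Tool frame: the origin (TCP) lies midway between the tips of the shut fingers; the grasp point (between the pads) lies 19 mm behind it; z points along the fingers, x is the direction in which the jaws open and shut, and the axes are right-handed (so a half turn about z gives the same grasp; the last joint's range is limited). The gripper opens to 91 mm and grips with 3 to 60 N. Pads are 32 mm wide; open, the fingers measure 118 mm over their backs; the gripper's body (76 mm by 178 mm) begins 60 mm behind the grasp point.
Start: joints at [1.032, 0.494, 1.345, -0, 1.302, -0.096], TCP at [0.268, 0.565, 0.214] pointing down, gripper open.
Joint ranges: [-2.91, 2.91], [-0.82, 2.16], [0.22, 2.67], [-1.22, 4.37], [0.12, 2.79], [-3.08, 3.08]. Speed limits (rad/s): [1.89, 1.89, 2.57, 3.01, 3.01, 3.01].

INTERFACE

Orientations are given as a unit quaternion [x, y, z, w].
In Python, from cell import robot, eoat, kinematics, vision, job, status gives the robot as it stands. Calls block until the motion is done:
- robot.reach(position, orientation): joint-space move of the TCP to a pose.
- robot.move_straight(position, orientation=None, velocity=0.15, stop_force=None): straight line of the TCP; orientation=None keeps the orientation; velocity is the mean speed in m/s. With stop_force (N) it stops when the force on the tool has changed by that much, and returns True; else False.
- robot.movej(angles): joint-space move.
- eoat.release() and eoat.gripper_close(): open the fingers fully, or close them until they stop; the grip force is fixed at half the most.
- robot.sleep(seconds).
- kinematics.ik(position, orientation): joint angles nearest the present ones, or None.
- vision.capture(name): name is "side" or "top"; returns a dict with "color" (480x640x3 uint8, red, green, blue), "mtx" (3x3 intrinsics, pixels), "R" (3x3) and "t" (3): a world point X has camera coordinates R X + t. Camera axes: x right, y down, z forward; pixel columns grow to the right and rows downward; lengths in m; the calibration is good to about 2 mm. A picture is of the moment at which its call begins. There is no depth.
A pose or a line that the arm cannot do raises robot.PlanningError and nothing moves.
- job.close_job(): hands the job in, once; it reports no verdict.
Readings, each from a call of its own:
- status.current_time_s(): time.
- status.current_joint_positions(): joint angles.
- status.current_qd(): joint speeds.
- status.current_effort(): joint torques, N m.
- status.current_position(): TCP position.
- status.current_orientation(): TCP orientation.
- status.current_wrist_force(): force on the tool from outside, world axes, zero at the start.
- status.current_torque(): the same for the moment, N m.
- status.current_opening(): finger opening in m.
Only numpy, scipy, OpenCV 4.12 (cv2) and the standard library are available. Lean on these libraries where they do the work, as an engineer would, in place of code of your own. Each camera call takes 0.05 s, during which the arm holds its last target. There are 200 camera calls.

TASK

The spring-return filter slide on the beam rail stands fully out. With the fingertips, push its end pad in past the middle position and let it spring back, so that the catch pin holds it latched in the middle position, with the middle window in the beam; do not push so far that the pin reaches the second notch. Do not grip the pad, keep off the catch knob and the optics, and leave the loose parts where they stand.

Things in the scene. Friction and masses are not known exactly. Their poses are not given: they have to be found in the camera images.
- beam_rail: Metal optical rail, 270 mm long, 40 mm wide, fixed to the table by a clamp plate at each end (360 mm over all); it carries the housing, lens mount and lens tube. Origin: centre of its underside, on the table. Its +x axis (level) is the direction in which the slide is pushed in; its y axis runs along the rail and the beam, which is 80 mm above the table. Rail and carriers lie within |x| < 38 mm.
- housing: Black slide housing on a 25 mm post at the middle of the rail; origin and axes as the rail's. Cheek plates 60 mm (x), 20 mm (y) over both, from 58 to 104 mm above the table, with a 24 mm beam aperture at x = 0; a 12 mm spring barrel along x, 51 mm above the table, from x = -36 to +74 mm. Do not touch.
- slide (a joint): Travel in m of the slide along the rail's +x. 0 = fully out (start, held by its spring), empty window in the beam; end stop 0.062. Spring force 3.6 N at 0, 5.3 N at 0.028, 7 N at 0.056; notch ramps add up to 2 N. Let go from 0.030 to 0.053 it springs back and latches at 0.028 (middle); let go before 0.028 it springs out to 0; past 0.055 it catches in the second notch and cannot come back.
- end_pad: Black upright push pad at the outer (rail -x) end of the slide, moving with it: 8 mm thick (x), 36 mm wide (y), 40 mm high (70 to 110 mm above the table); a 16 mm wide lug below it, down to 42 mm, holds the spring rod. Origin: centre of the pad, 90 mm above the table, 106 mm on the -x side of the rail's origin when fully out. Axes as the rail's: +x is the push direction.
- pad_face (a point): Centre of the pad's outer face (the one looking to the rail's -x, to be pushed), 4 mm from the pad's origin, 90 mm above the table.
- catch (a joint): Drop in m of the catch pin, a sprung upright plunger in the housing that drops into two saw notches in the upper edge of the slide plate: 0 = riding on the edge (start), 0.005 = dropped in a notch. The slide is an aluminium plate 6 mm thick, upper edge 100 mm above the table, with three 20 mm windows 28 mm apart (one empty, two with glass filters).
- catch_knob: Small black knob, 17 mm across and 12 mm high, on top of the catch pin above the middle of the housing. Origin: centre of its underside, 122 mm above the table when riding (5 mm lower when dropped). It is for unlatching; do not touch.
- lens_mount: Black lens holder, 66 mm square, 12 mm thick, with a large lens, on the rail at rail y = +78 mm; top of its screw 127 mm above the table. Origin coincides with the rail's. Do not touch.
- lens_tube: Blue metal lens tube, 32 mm across, along the beam in a 46 mm wide black holder, on the rail at rail y = -128 to -38 mm; top of its screw 114 mm above the table. Origin coincides with the rail's. Do not touch.
- mirror_mount: Loose bystander: small mirror in a black 44 mm square mount on a steel pedestal 38 mm across; 85 mm high. Origin: centre of its underside.
- post_holder: Loose bystander: black standing post holder, 31 mm across at the foot, 64 mm high with its post. Origin: centre of its underside.
- objective: Loose bystander: aluminium microscope objective standing on its thread end, 33 mm across, 46 mm high. Origin: centre of its underside.
- hex_driver: Loose bystander: hex driver lying along its x axis, black handle 20 mm across and 80 mm long at -x, thin steel shank to +x; 164 mm over all. Origin: on the table under the joint of handle and shank (5 mm inside the handle).

How it is judged:
On the way:
1. the slide is pushed in past the middle position by the fingers on its pad (value of joint slide above 0.0285 m and contact force between the fingers and end_pad above 0.5 N), for 0.02 s.
At the end, for the whole second after the job is handed in: The slide has been let go and rests on the catch pin at 28 mm of travel (26.2 to 29.5 mm), the pin dropped at least 4 mm into the notch, and every loose part is within 15 mm of where it was, the standing ones upright (value of joint slide between 0.0262 and 0.0295 m and value of joint catch above 0.004 m and velocity of joint slide between -0.005 and 0.005 m/s and distance of each of mirror_mount, post_holder, objective, hex_driver from where it was at the start of the episode below 0.015 m and angle between each of mirror_mount, post_holder, objective's own z axis and vertical below 0.2 rad); the robot touches nothing.
It fails at once if the slide is pushed so far that the catch reaches the second notch (travel above 55 mm) (value of joint slide above 0.055 m).
It fails at once if the pad is taken between the fingers (contact force between the fingers and end_pad above 0.5 N and x of the grasp point in the frame of end_pad between -0.005 and 0.005 m and y of the grasp point in the frame of end_pad between -0.02 and 0.02 m and z of the grasp point in the frame of end_pad between -0.03 and 0.023 m).
It fails at once if the robot touches the catch knob, the housing, the lens mount or the lens tube (more than 1 N) (contact force between any of the fingers, the arm and catch_knob above 1 N or contact force between any of the fingers, the arm and housing above 1 N or contact force between any of the fingers, the arm and lens_mount above 1 N or contact force between any of the fingers, the arm and lens_tube above 1 N).
It fails at once if a loose part is lifted more than 15 mm or moved more than 30 mm (height (world z) of any of mirror_mount, post_holder, objective, hex_driver above 0.015 m or distance of any of mirror_mount, post_holder, objective, hex_driver from where it was at the start of the episode above 0.03 m).
It also fails if it takes over 29 s, if anything falls off the work surface, if the arm or the gripper's body presses on something with over 40 N, if the wrist force passes 120 N, or if a joint passes its speed limit or range.

## Working session

There is one attempt and no reset: what is moved stays moved. The work goes in short steps, each a Python script; the robot and the scene stay as the last script left them, time stands still between calls to the robot, and variables do not carry over. Pictures are saved under pics/ and viewed, about 8 in all and at most 12, crops included, and the job is handed in when it is done.

```bash
mkdir -p pics; python3 - <<'E'
from cell import vision,status
import cv2,pickle
for n in("top","side"):
    c=vision.capture(n); pickle.dump(c,open(f"pics/{n}.pkl","wb")); cv2.imwrite(f"pics/{n}0.png",c["color"][:,:,::-1])
    print(n,c["mtx"],c["R"],c["t"])
print(status.current_time_s())
E
```

```text
top [[434.08361266   0.         317.91232888]
 [  0.         434.08361266 241.09592452]
 [  0.           0.           1.        ]] [[-1.52308997e-02 -9.99883639e-01  8.53370659e-04]
 [-9.86551213e-01  1.48888894e-02 -1.62772925e-01]
 [ 1.62741278e-01 -3.32107194e-03 -9.86663188e-01]] [0.03479387 0.60360411 0.80423869]
side [[446.6520865    0.         326.02005468]
 [  0.         446.6520865  239.1348858 ]
 [  0.           0.           1.        ]] [[-0.99345123 -0.1139178  -0.00879709]
 [-0.05668889  0.55828912 -0.82770746]
 [ 0.09920193 -0.82178829 -0.56109088]] [0.62272273 0.10351959 0.78475096]
0.1
```

View pics/top0.png

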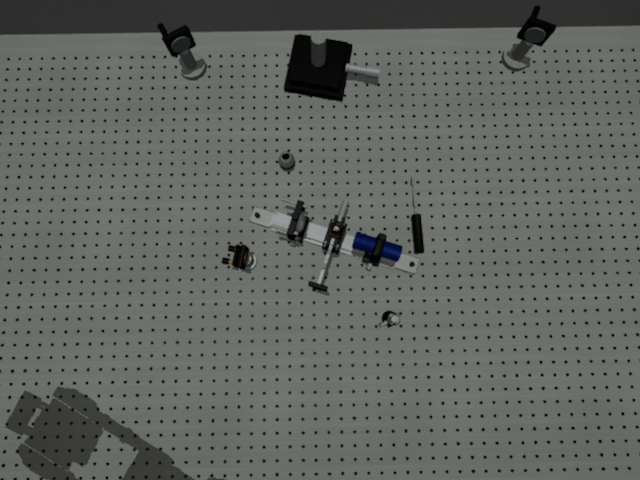

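View pics/side0.png

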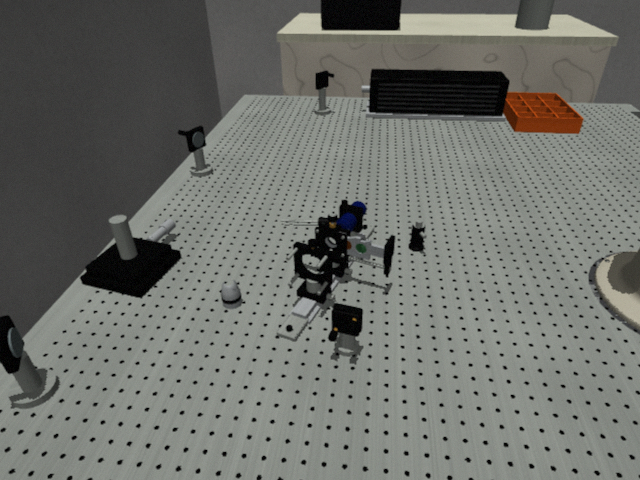

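The top view shows the rail running from (257,215) to (412,264) and the pad at about (318,287), on the robot's side. The post holder is at (390,319) and the mirror mount at (243,257). I'll enlarge the pad area next.

```bash
python3 - <<'E'
import cv2,pickle,numpy as np
t=pickle.load(open("pics/top.pkl","rb"))["color"];s=pickle.load(open("pics/side.pkl","rb"))["color"]
a=cv2.resize(t[195:335,235:435],None,fx=4,fy=4,interpolation=cv2.INTER_CUBIC)
b=cv2.resize(s[195:315,275:435],None,fx=5,fy=5,interpolation=cv2.INTER_CUBIC)
f=lambda i:np.clip(255*(i/255.)**.6,0,255).astype('uint8')[:,:,::-1]
cv2.imwrite("pics/ta.png",f(a));cv2.imwrite("pics/sb.png",f(b))
E
```

```text
(no output)
```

View pics/ta.png

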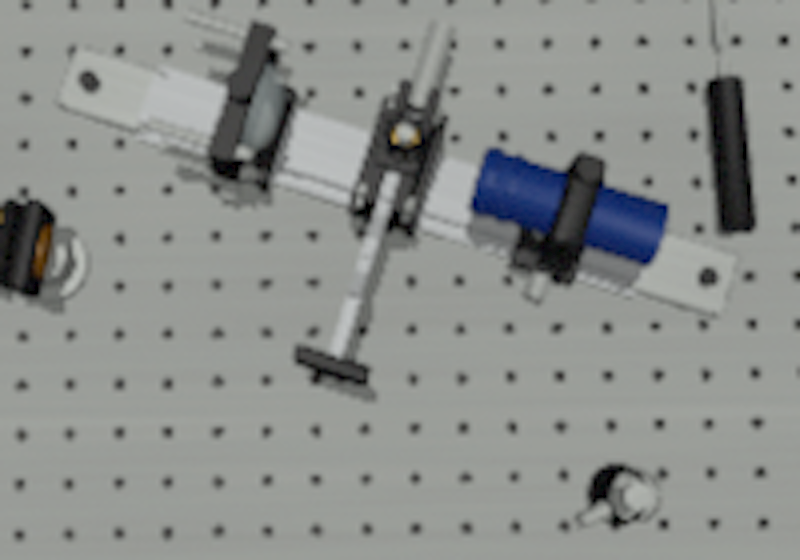

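View pics/sb.png

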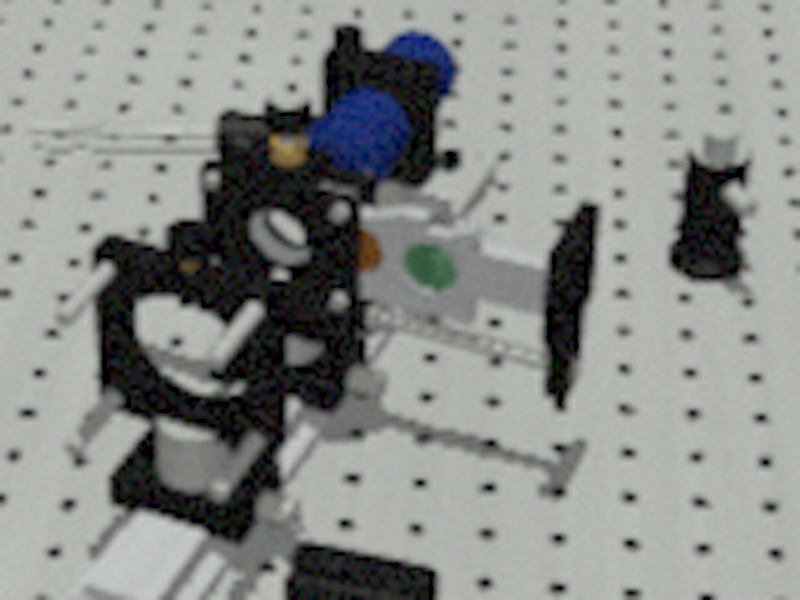

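```bash
cat > h.py <<'E'
import numpy as np,pickle
def load(n): return pickle.load(open(f"pics/{n}.pkl","rb"))
def ray(c,u,v,z):
    C=-c["R"].T@c["t"]; d=c["R"].T@np.linalg.solve(c["mtx"],[u,v,1]); return C+d*(z-C[2])/d[2]
def proj(c,X):
    p=c["mtx"]@(c["R"]@np.asarray(X)+c["t"]); return p[:2]/p[2]
E
python3 - <<'E'
from h import *
np.set_printoptions(precision=4,suppress=True)
t=load("top");s=load("side")
print("cams",-t["R"].T@t["t"],-s["R"].T@s["t"])
T=lambda u,v,z: ray(t,235+(u+.5)/4-.5,195+(v+.5)/4-.5,z)
h1,h2=T(90,82,.010),T(709,277,.010)
c=[T(*p,.008) for p in((76,48),(60,103),(737,258),(718,316))]
print("holes",h1,h2,np.linalg.norm(h1-h2)); print("corners mean",np.mean(c,0),"len",np.linalg.norm((c[0]+c[1]-c[2]-c[3])/2))
d=(c[0]+c[1]-c[2]-c[3])[:2]; d/=np.linalg.norm(d); d2=(h1-h2)[:2];print("yaw y-axis dirs",np.degrees(np.arctan2(-d[0],d[1])),np.degrees(np.arctan2(-d2[0],d2[1])))
O=np.mean(c,0)[:2]; y=d; x=np.array([y[1],-y[0]])
print("O",O,"x",x,"y",y,"pad pred",O-.106*x,"knob pred",O)
print("knob",T(404,127,.134)); l,r=T(298,351,.11),T(370,372,.11); print("pad top ends",l,r,(l+r)/2,np.linalg.norm(l-r))
# side check: project pad predicted corners in crop coordinates
P=O-.106*x
for sx in(-1,1):
  for sy in(-1,1):
    for z in(.07,.11):
      X=np.r_[P+.004*sx*x+.018*sy*y,z]
      u=proj(s,X);w=proj(t,X); print(sx,sy,z,"side",(u-[275,195]+.5)*5-.5,"top",(w-[235,195]+.5)*4-.5)
for n,u,v in(("post",600,505),):print(n,T(u,v,0))
E
```

```text
cams [0.4651 0.0285 0.8917] [0.5467 0.658  0.5315]
holes [0.6672 0.151  0.01  ] [ 0.5605 -0.1656  0.01  ] 0.33408308300767664
corners mean [ 0.6134 -0.0062  0.008 ] len 0.3572999499693958
yaw y-axis dirs -18.91071241548174 -18.615163105141985
O [ 0.6134 -0.0062] x [ 0.946  -0.3241] y [0.3241 0.946 ] pad pred [0.5132 0.0281] knob pred [ 0.6134 -0.0062]
knob [ 0.6162 -0.006   0.134 ]
pad top ends [0.5191 0.0428 0.11  ] [0.5093 0.0106 0.11  ] [0.5142 0.0267 0.11  ] 0.03365195541293732
-1 -1 0.07 side [599.692  290.8233] top [364.5564 389.1097]
-1 -1 0.11 side [608.7419 195.8952] top [366.2267 384.8859]
-1 1 0.07 side [566.2555 347.2759] top [291.9045 365.3347]
-1 1 0.11 side [574.6156 250.6086] top [289.892  359.9166]
1 -1 0.07 side [577.9709 285.2566] top [369.765  372.8773]
1 -1 0.11 side [586.3501 190.5226] top [371.6965 367.8377]
1 1 0.07 side [543.8955 341.2993] top [297.2116 349.1736]
1 1 0.11 side [551.5438 244.8275] top [295.4707 342.947 ]
post [ 0.4468 -0.1069  0.    ]
```

The pad measures (0.514, 0.027) from its top edge. The rail geometry predicts (0.513, 0.028), so the two agree to about 2 mm. I'll shut the fingers, go in front of the pad, and feel for contact.

```bash
cat >> h.py <<'E'
from scipy.spatial.transform import Rotation
O=np.array([.6143,-.0068]); a=np.radians(-18.8)
X=np.array([np.cos(a),np.sin(a)]); Y=np.array([-np.sin(a),np.cos(a)])
def P(x,z,y=0): return np.r_[O+x*X+y*Y,z]
def Q(s=1): return Rotation.from_matrix(np.c_[np.r_[s*Y,0],np.r_[s*X,0],[0,0,-1]]).as_quat()
E
python3 - <<'E'
from h import *
from cell import *
import cv2
np.set_printoptions(precision=4,suppress=True)
for s in(1,-1): print(s,kinematics.ik(P(-.152,.2),Q(s)))
s=min((1,-1),key=lambda s:np.inf if (j:=kinematics.ik(P(-.152,.2),Q(s))) is None else abs(j[5]))
eoat.gripper_close()
robot.reach(P(-.152,.2),Q(s)); robot.move_straight(P(-.152,.085),velocity=.12)
print(status.current_position(),status.current_wrist_force())
r=robot.move_straight(P(-.105,.085),velocity=.02,stop_force=1.5)
p=np.array(status.current_position()); print(r,p,"rail x",(p[:2]-O)@X,"y",(p[:2]-O)@Y,status.current_wrist_force(),status.current_opening(),status.current_time_s())
c=[vision.capture(n)["color"] for n in("top","side")]
im=np.hstack([cv2.resize(c[0][195:335,235:375],(400,400)),cv2.resize(c[1][175:315,275:415],(400,400))])
cv2.imwrite("pics/contact.png",np.clip(255*(im/255.)**.6,0,255).astype('uint8')[:,:,::-1])
E
```

```text
1 [-0.0371  0.2972  1.7276 -0.      1.1167 -1.2798]
-1 [-0.0371  0.2972  1.7276 -0.      1.1167  1.8618]
[0.4708 0.0422 0.0855] [-0.1592 -0.6643  1.5162]
True [0.4936 0.0342 0.0847] rail x -0.1274654111105218 y -0.0001074888949851942 [-1.4136  0.5105  0.8181] 0.0004036379890726549 5.8917
```

View pics/contact.png

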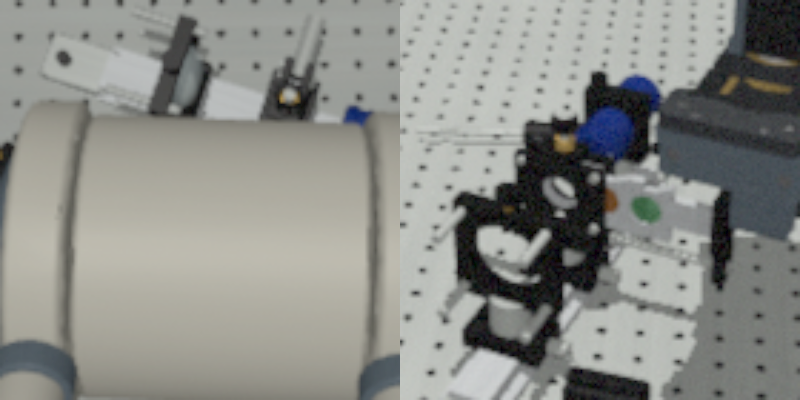

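Contact was felt at rail x = -0.1275, against -0.126 expected. The side view shows the fingers at the pad's outer face (right half, about (735,220)) and the slide still out. I'll push 40 mm, in the middle of the 30–53 mm window, then back off.

```bash
python3 - <<'E'
from h import *
from cell import *
import cv2
np.set_printoptions(precision=3,suppress=True)
def rep(n):
    p=np.array(status.current_position()); print(n,"rail x %.4f"%((p[:2]-O)@X),"Fx %.2f"%(np.array(status.current_wrist_force())[:2]@X),status.current_time_s())
x0=-.1273
for d in(.02,.04):
    robot.move_straight(P(x0+d,.085),velocity=.05); robot.sleep(.2); rep(d)
cs=vision.capture("side")["color"]
robot.move_straight(P(x0+.02,.085),velocity=.06); robot.sleep(.2); rep("back")
robot.move_straight(P(x0-.03,.085),velocity=.08); rep("clear")
robot.move_straight(P(x0-.03,.2),velocity=.15); rep("up")
c=[cs]+[vision.capture("side")["color"]]
im=np.hstack([cv2.resize(k[175:315,275:415],(400,400),interpolation=cv2.INTER_CUBIC) for k in c])
cv2.imwrite("pics/after.png",np.clip(255*(im/255.)**.6,0,255).astype('uint8')[:,:,::-1])
E
```

```text
0.02 rail x -0.1077 Fx -3.65 6.75
0.04 rail x -0.0879 Fx -5.14 7.5
back rail x -0.1068 Fx 0.15 8.2333
clear rail x -0.1567 Fx 0.27 9.0083
up rail x -0.1576 Fx -0.08 9.925
```

View pics/after.png

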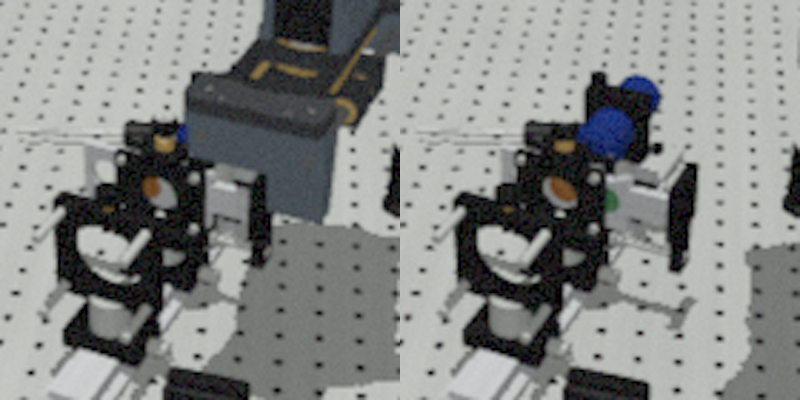

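After release, the orange middle filter is centred in the aperture at about (563,190). The pad, at about (683,210), stayed in, and there was no force on the fingers at 20 mm travel, so the slide is latched. Handing in.

```bash
python3 - <<'E'
from h import *
from cell import *
s=vision.capture("side"); t=vision.capture("top")
a=load("side")["color"].astype(int)
# loose parts: image change in their regions (side view: objective, mirror, post holder)
for n,(u,v,w,h) in dict(obj=(218,278,28,32),mirror=(328,300,38,60),post=(405,220,25,35)).items():
    print(n,np.abs(s["color"].astype(int)-a)[v:v+h,u:u+w].mean())
for x in(.028,.0): print(x,[((proj(s,P(-.106+x+.004*k,.11,-.018))-[275,175])*400/140+[400,0]).round() for k in(-1,1)])
job.close_job()
E
```

```text
obj 9.095238095238095
mirror 6.840643274853801
post 8.076190476190476
0.028 [array([701., 157.]), array([688., 154.])]
0.0 [array([745., 167.]), array([732., 164.])]
the job is handed in; nothing more can be done
```

The slide is latched in the middle position as far as I can see, and I've handed the job in; it gives no verdict. With the fingers shut, I touched the pad's outer face, pushed it in about 40 mm (5.1 N at the end), backed off and raised the arm clear. It took about 10 s of the 29 s allowed.

**Last checks:**
- **Latch:** with the fingers drawn back to 20 mm travel, the force on them was about zero, so the pad had stayed further in. The last picture shows the orange middle filter centred in the aperture.
- **Travel:** the pad's top corner is at about crop column 695. That fits 28 mm of travel (688–701 predicted), not 0 mm (732–745). Its row is about 9 crop pixels (3 camera pixels) lower than predicted, which I put down to calibration and reading error.
- **Catch pin:** I did not measure its drop directly; I inferred it from the slide staying in place.
- **Loose parts:** the arm did not go near them, but my image check was weak. The mirror mount, post holder and objective regions changed by a mean of 7–9 grey levels since the start. That could be camera noise and the arm's shadow, but I didn't confirm it. I did not check the hex driver separately.

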